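# Dispense one brass spacer and slide it onto the green square

## Robot

A 6-joint arm with a two-finger parallel gripper is mounted at the origin on the work surface. World frame = base frame: x ahead of the robot, y to its left, z up, the work surface at z = 0. Lengths are in mm, angles in rad, forces in N, time in s.
With the tool pointing down it reaches from about 350 to 975 mm from the base axis. Payload 7.1 kg.
Tool frame: the origin (TCP) lies at the very end of the fingers, on their centre line; the grasp point (between the pads) lies 19 mm behind it; z points along the fingers, y is the direction in which the jaws open and shut (so a half turn about z gives the same grasp; the last joint's range is limited). The gripper opens to 88 mm and grips with 3 to 60 N. Pads are 20 mm wide; open, the fingers measure 115 mm over their backs; the gripper's body (75 mm by 178 mm) begins 61 mm behind the grasp point.
Start: joints at [1.212, 0.423, 1.63, -0, 1.089, -0.019], TCP at [208.279, 589.258, 222.675] pointing down, gripper open.
Joint ranges: [-3, 3], [-0.9, 2.11], [0.09, 2.58], [-1.31, 4.45], [0.11, 2.69], [-2.54, 2.54]. Speed limits (rad/s): [2.39, 2.39, 3.01, 3.14, 3.14, 3.14].

## Interface

Orientations are given as a rotation vector (axis times angle).
In Python, from workcell import * gives the robot as it stands.
- The arm moves only by the tool play_rows, never from a script. Its argument "plan" is text: rows parted by semicolons, each of 7 numbers parted by spaces: the finger opening in cm, from 0 to 8.78, then the shift along the tool's x, y, z in cm, then the turn, a rotation vector about the tool's x, y, z in degrees. A call has 1 to 20 rows; each row shifts and turns the commanded pose from where the row before left it, along the tool's axes as they then stand; what a row does not reach is not made up. A row lasts 1/8 s, in which the tool goes at most 62.5 mm and 10.7 degrees, less where a joint would pass 70% of its speed; a pose out of reach is approached as far as the arm can. A call is refused whole if a number of a shift passes 6.25 or a number of a turn 10.7, either way. A call with a gripper value outside its range is refused whole. The fingers move at their own pace and stop on an object; the grip force is fixed at half the most. Time passes only in rows, so rows that do not move let the fingers close. It gives the time, the measured TCP pose, the force and the opening at its end, in the units of the state.
- get_obs(): the state, without advancing time (a new reading comes with each control period).
- get_image(name): name is "scene" or "top"; returns a dict with "pixels" (480x640x3 uint8, red, green, blue), "range_z" (480x640 float32, mm along the optical axis (not along the pixel's ray), 0 where there is no reading), "fx", "fy", "cx", "cy" (pixels), "eye" and "attitude" of the camera in the world. Camera axes: x right, y down, z forward; pixel columns grow to the right and rows downward; lengths in mm; the calibration is good to about 2 mm. A picture is of the moment at which its call begins.
- close_job(): hands the job in, once; it reports no verdict.
The state is a dict: "t": time; "qpos": joint angles; "qvel": joint speeds; "joint_torque": joint torques, N m; "ee_pos": TCP position; "orientation": TCP orientation; "ft_force": force on the tool from outside, world axes, zero at the start; "moment": the same for the moment, N m; "width": finger opening in mm.
Only numpy, scipy, OpenCV 4.12 (cv2) and the standard library are available. Lean on these libraries where they do the work, as an engineer would, in place of code of your own. Each camera call takes 0.05 s, during which the arm holds its last target. There are 200 camera calls.

## Task

Press the red plunger of the spacer dispenser all the way down once and let it come back up, so that a single brass spacer comes out of the gate. Then push that spacer along the bench with a fingertip, without picking it up, until it lies wholly on the green square. Leave the other spacers in the tower and everything else on the bench where it is.

Things in the scene. Friction and masses are not known exactly. Their poses are not given: they have to be found in the camera images.
- dispenser: Spacer dispenser fixed to the bench; origin on the bench, on the axis of its open-topped tower (40 wide, 44 long, 48 mm high, clear front) holding four spacers. z up. Exit gate on its -x side, face 20 mm from the origin; spacers come out along -x. Behind the tower a grey housing 38 mm wide, 22 mm high runs to x = 109 mm and carries the plunger at x = 70 mm.
- plunger (a joint): Downward travel of the red plunger, m: 0 up, 0.030 at its stop. Sprung: 5 N at first, 10 N at the bottom, more if fast; returns by itself. It drives a pusher 1.8 times as far that slides the lowest spacer out of the gate; fully down, the spacer lies flat on the bench, its centre 54 mm or a little more from the tower's axis. Each full press ejects one.
- plunger_top (a point): Centre of the flat top of the red plunger knob (34 mm diameter), 74 mm above the bench when up, 44 mm when down.
- spacer1_center (a point): Centre of the lowest brass spacer in the tower, the one that the first press ejects: a flat solid brass disc 30 mm in diameter, 10 mm thick, about 55 g; it slides on the bench.
- spacer2_center (a point): Centre of the second brass spacer (same size), to stay in the tower; after the press it drops to the bottom.
- spacer3_center (a point): Centre of the third brass spacer, to stay in the tower.
- spacer4_center (a point): Centre of the fourth brass spacer, the uppermost, to stay in the tower.
- mat_green: The green square, 80 x 80 mm, flush with the bench (no step: things slide onto it). Origin at its centre, on the bench; x and y along its sides. It lies on one side of the gate, either left or right.
- mat_orange: The orange square, 80 x 80 mm, likewise flush, on the other side of the gate. Not the target. Origin at its centre.
- offcut: Bystander: gilt-edged moulding offcut 150 x 35 x 26 mm. Origin: centre of its underside, long along x.
- protector: Bystander: blue plastic corner protector 60 x 60 x 32 mm. Origin: centre of its underside.
- clamp: Bystander: nickel-plated spring clamp lying flat, about 115 x 70 x 22 mm, near the dispenser. Origin: near its pivot, on the bench.
- sanding_stick: Bystander: cherry sanding stick 22 x 180 x 9 mm, long along y. Origin: centre of its underside.
- offset_clip: Bystander: loose steel offset clip 48 x 20 x 12 mm, near the dispenser. Origin: on its underside, near its middle.
- glue_jar: Bystander: small jar, 60 mm in diameter, 60 mm high. Origin: centre of its underside.
- spacer1: The same lowest spacer, origin at the centre of its underside.

How it is judged:
By the outcome, as a careful person would: the job done as asked, in the order asked, and still so for the second after the job is handed in, with the robot touching nothing.
It also fails if it takes over 48 s, if anything falls off the work surface, if the arm or the gripper's body presses on something with over 40 N, if the wrist force passes 120 N, or if a joint passes its speed limit or range.

## Working session

There is one attempt and no reset: what is moved stays moved. The work goes in short steps, Python scripts to look and compute and a tool call to move; the robot and the scene stay as the last step left them, time stands still between calls to the robot, and variables do not carry over. Pictures are saved under pics/ and viewed, about 8 in all and at most 12, crops included, and the job is handed in when it is done.

Besides the shell and the picture viewer there is one more tool, called after ">>>" by a JSON object that holds its "name" and its "arguments", one argument or row to a line. play_rows: Moves the arm, as the interface text tells. Its arguments: {"type":"object","properties":{"plan":{"type":"string"}},"required":["plan"]}

```bash
mkdir -p pics; cat > h.py <<'E'
from workcell import *
import numpy as np, cv2
from scipy.spatial.transform import Rotation as R
def Rm(a):
    a=np.array(a,float)
    return a if a.shape==(3,3) else (R.from_rotvec(a).as_matrix() if a.size==3 else R.from_quat(a).as_matrix())
def save(im,n): cv2.imwrite('pics/'+n,cv2.cvtColor(im['pixels'],cv2.COLOR_RGB2BGR))
def ray(im,u,v,z):
    d=Rm(im['attitude'])@np.array([(u-im['cx'])/im['fx'],(v-im['cy'])/im['fy'],1.])
    e=np.array(im['eye'],float); return e+d*(z-e[2])/d[2]
def cloud(im):
    v,u=np.mgrid[0:480,0:640]; r=im['range_z']
    p=np.stack([(u-im['cx'])/im['fx']*r,(v-im['cy'])/im['fy']*r,r],-1)
    return p@Rm(im['attitude']).T+np.array(im['eye'],float)
E
python3 - <<'E'
from h import *
for n in ('top','scene'):
    im=get_image(n); save(im,n+'0.png'); print(n,im['eye'],im['attitude'],im['fx'],im['cx'],im['cy'])
    hsv=cv2.cvtColor(im['pixels'],cv2.COLOR_RGB2HSV); H,S,V=cv2.split(hsv); P=cloud(im)
    for c,m in dict(red=((H<5)|(H>174))&(S>150)&(V>80),green=(H>45)&(H<85)&(S>90),orange=(H>8)&(H<20)&(S>150)).items():
        k,l,st,ce=cv2.connectedComponentsWithStats(m.astype(np.uint8))
        for i in range(1,k):
            if st[i,4]>80:
                q=P[(l==i)&(im['range_z']>0)]; print(c,st[i],ce[i].round(1),np.median(q,0).round(1) if len(q) else '', cv2.minAreaRect(np.float32(q[:,:2])) if len(q) else '')
print(get_obs())
E
```

```text
top [ 349.97726609  -26.37060854 1219.92534156] [-2.11732573  2.13192009 -0.14539704] 562.1720062467008 322.2903177148025 246.3467471993284
red [ 18 107  15  19 112] [ 23.4 113.6] [797.8 599.7 169.1] ((826.063232421875, 621.1765747070312), (92.02923583984375, 21.573894500732422), 39.5552864074707)
red [ 601  135   39   52 1213] [622.6 158.6] [ 723.4 -636.9   58.1] ((735.7044067382812, -646.7178344726562), (88.24766540527344, 115.28173065185547), 83.6062240600586)
red [ 560  140   73   72 1272] [594.3 186.2] [ 660.4 -582.8   19.8] ((711.7754516601562, -594.6512451171875), (159.57894897460938, 110.59290313720703), 16.964881896972656)
red [347 198  16  16 197] [354.7 205.9] [623.  -65.5  74. ] ((628.5557250976562, -62.10419464111328), (43.35017013549805, 32.27094268798828), 28.50606918334961)
green [ 381  269   40   39 1325] [400.3 288.1] [ 457.2 -163.4    0.9] ((457.42828369140625, -163.43252563476562), (78.72115325927734, 79.45990753173828), 83.72591400146484)
orange [    0     0   640   142 40903] [314.9  35.8] [1490.8  -66.2 -750.2] ((1217.8929443359375, 62.51904296875), (2458.17456
[... 3154 characters left out ...]
93130493164), 1.1894012689590454)
{'t': 0.1, 'qpos': array([ 1.21200239e+00,  4.23750028e-01,  1.63057394e+00,  5.75493012e-06,
        1.08859200e+00, -1.89855211e-02]), 'qvel': array([ 0.00118769, -0.00274434, -0.00221598, -0.00152708,  0.0007564 ,
        0.00082917]), 'joint_torque': array([-7.09801334e-04, -5.45613885e+01, -2.74325091e+01,  6.45696837e-02,
        1.87888148e-02, -5.62158925e-05]), 'ee_pos': array([208.11410245, 588.82528332, 222.00398629]), 'orientation': array([-5.31166578e-01, -3.09610557e+00,  2.04001926e-03]), 'ft_force': array([ 1.05638142, -0.9185471 ,  0.0599744 ]), 'moment': array([-1.50828441e-02,  5.90923564e-03,  3.54086582e-05]), 'width': 88.05427841515693}
```

View pics/top0.png

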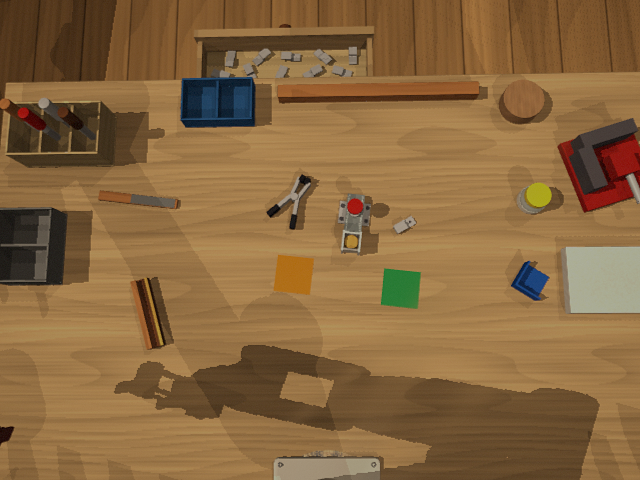

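View pics/scene0.png

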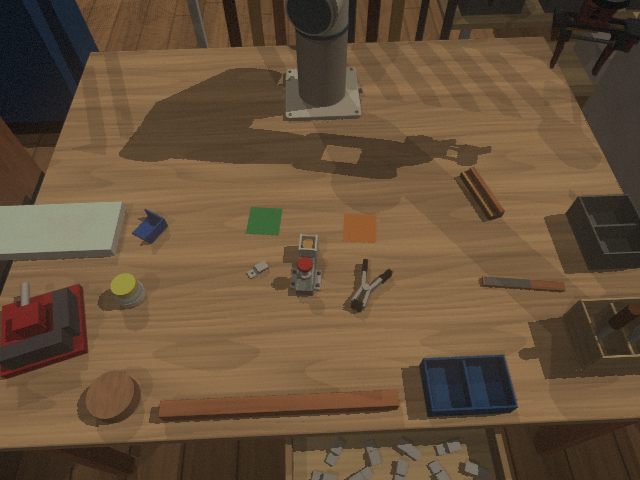

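The top view shows the dispenser tower at about px (350,241) and the plunger at (355,206), with the gate facing the base. Green is at (400,288) and orange at (293,274). The scene view agrees, and the push path from gate to green is clear. I'll turn the tool so the jaws lie across that path, then move above the plunger.

>>> {"name": "play_rows", "arguments": {
  "plan": "0 0 0 0 0 0 10.2;0 0 0 0 0 0 10.2;0 0 0 0 0 0 10.2;0 0 0 0 0 0 10.2;0 0 0 0 0 0 10.2;0 0 0 0 0 0 10.2;0 0 0 0 0 0 10.2;0 0 0 0 0 0 10.2;0 0 0 0 0 0 10;0 -2.9 3.9 0.4 0 0 0;0 -2.9 3.9 0.4 0 0 0;0 -2.9 3.9 0.4 0 0 0;0 -2.9 3.9 0.4 0 0 0;0 -2.9 3.9 0.4 0 0 0;0 -2.9 3.9 0.4 0 0 0;0 -2.9 3.9 0.4 0 0 0;0 -2.9 3.9 0.4 0 0 0;0 -2.9 3.9 0.4 0 0 0;0 -2.9 3.9 0.4 0 0 0;0 -2.9 3.9 0.4 0 0 0"
}}

```text
t: 2.6
ee_pos: [494.5, 135.9, 178.4]
orientation: [-2.59, -1.778, 0.0]
ft_force: [-0.3, -0.0, 0.5]
width: 0.3
```

```bash
cat > go.py <<'E'
from h import *
import sys
o=get_obs(); M=Rm(o['orientation']); t=np.array([float(a) for a in sys.argv[1:4]])
print('t',o['t'],'pos',o['ee_pos'].round(1),'F',o['ft_force'].round(1),'w',round(o['width'],1)); print('axes x',M[:,0].round(3),'y',M[:,1].round(3),'z',M[:,2].round(3))
print('delta tool cm',(M.T@(t-o['ee_pos'])/10).round(2))
E
python3 go.py 624 -64 90
```

```text
t 2.6 pos [494.5 135.9 178.4] F [-0.3 -0.   0.5] w 0.3
axes x [ 0.36   0.933 -0.   ] y [ 0.933 -0.36  -0.   ] z [-0. -0. -1.]
delta tool cm [-13.99  19.28   8.84]
```

>>> {"name": "play_rows", "arguments": {
  "plan": "0 -2.8 3.9 0.8 0 0 0;0 -2.8 3.9 0.8 0 0 0;0 -2.8 3.8 0.8 0 0 0;0 -2.8 3.8 2.5 0 0 0;0 -2.8 3.9 3.9 0 0 0;0 0 0 0 0 0 0;0 0 0 0 0 0 0"
}}

```text
t: 3.48
ee_pos: [623.0, -62.4, 90.4]
orientation: [-2.59, -1.776, 0.001]
ft_force: [-0.2, 0.1, -0.0]
width: 0.6
```

```bash
python3 go.py 624 -64 78
```

```text
t 3.475 pos [623.  -62.4  90.4] F [-0.2  0.1 -0. ] w 0.6
axes x [ 0.36   0.933 -0.   ] y [ 0.933 -0.36  -0.001] z [-0.001  0.    -1.   ]
delta tool cm [-0.11  0.15  1.24]
```

>>> {"name": "play_rows", "arguments": {
  "plan": "0 0 0.1 0.6 0 0 0;0 0 0 0.6 0 0 0;0 0 0 0.4 0 0 0;0 0 0 0.3 0 0 0;0 0 0 0.3 0 0 0;0 0 0 0.3 0 0 0;0 0 0 0.3 0 0 0;0 0 0 0.3 0 0 0;0 0 0 0.3 0 0 0;0 0 0 0.3 0 0 0;0 0 0 0.3 0 0 0;0 0 0 0.3 0 0 0;0 0 0 0.3 0 0 0;0 0 0 0.1 0 0 0;0 0 0 0 0 0 0;0 0 0 0 0 0 0"
}}

```text
t: 5.48
ee_pos: [624.6, -62.5, 44.7]
orientation: [-2.59, -1.778, -0.0]
ft_force: [-3.7, 2.6, 9.4]
width: 0.9
```

>>> {"name": "play_rows", "arguments": {
  "plan": "0 0 0 0.1 0 0 0;0 0 0 0.1 0 0 0;0 0 0 0 0 0 0;0 0 0 0 0 0 0"
}}

```text
t: 5.98
ee_pos: [624.6, -62.5, 44.2]
orientation: [-2.59, -1.778, -0.001]
ft_force: [-7.2, 3.3, 22.6]
width: 0.4
```

>>> {"name": "play_rows", "arguments": {
  "plan": "0 0 0 -0.5 0 0 0;0 0 0 -0.5 0 0 0;0 0 0 -0.5 0 0 0;0 0 0 -0.6 0 0 0;0 0 0 -0.6 0 0 0;0 0 0 -0.6 0 0 0;1.4 0 0 -2 0 0 0;1.4 0 0 -2 0 0 0;1.4 5 0 -2 0 0 0;1.4 5 0 0 0 0 0;1.4 3 0 0 0 0 0;1.4 0 0 0 0 0 0;1.4 0 0 0 0 0 0"
}}

```text
t: 7.6
ee_pos: [671.2, 57.6, 135.3]
orientation: [2.59, 1.778, -0.0]
ft_force: [-0.1, -0.1, 0.0]
width: 14.0
```

```bash
python3 - <<'E'
from h import *
for n in ('top','scene'):
    im=get_image(n)
    c=(im['pixels'][180:320,270:430] if n=='top' else im['pixels'][180:310,230:390])
    cv2.imwrite('pics/%s1.png'%n,cv2.resize(c[:,:,::-1],None,fx=4,fy=4,interpolation=cv2.INTER_CUBIC))
    P=cloud(im); z=P[...,2]; m=((np.abs(z-10)<4)&(np.hypot(P[...,0]-500,P[...,1]+50)<35)).astype(np.uint8)
    k,l,st,ce=cv2.connectedComponentsWithStats(m)
    for i in range(1,k):
        if st[i,4]>15: print(n,st[i],ce[i].round(1),P[l==i].mean(0).round(1),ray(im,*ce[i],10).round(1))
E
python3 go.py 500 -50 50
```

```text
top [342 261  14  14 133] [348.2 267.9] [500.9 -51.2  10.1] [500.9 -51.2  10. ]
scene [305 227  12   8  80] [310.4 230.9] [500.3 -48.3  10.7] [499.9 -48.3  10. ]
t 7.7 pos [671.   57.1 135. ] F [ 0.7 -0.2  0.4] w 13.9
axes x [ 0.361  0.933 -0.   ] y [ 0.933 -0.361 -0.   ] z [-0. -0. -1.]
delta tool cm [-16.15 -12.09   8.5 ]
```

View pics/top1.png

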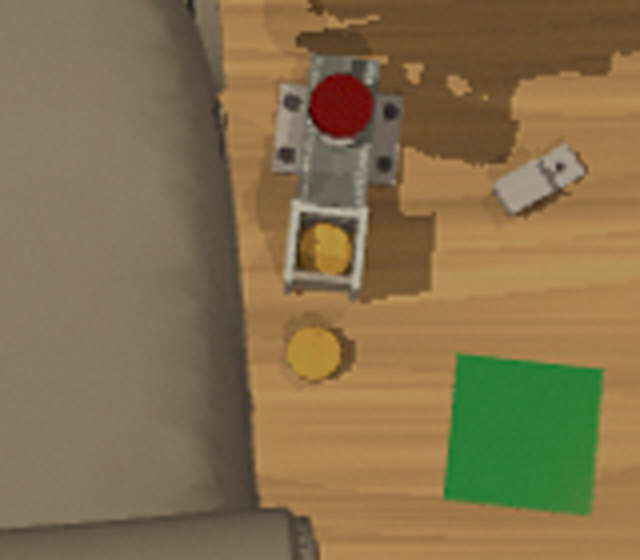

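View pics/scene1.png

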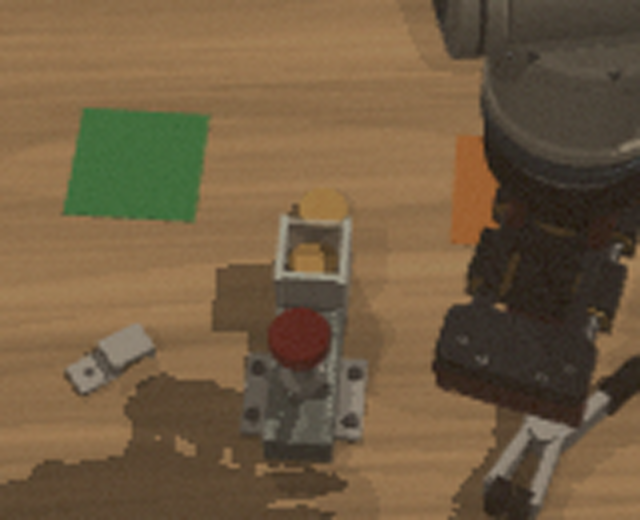

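The crops show the plunger back up and one spacer out, at top crop px (314,353), world about (500.7,-50). The others are still in the tower. Next I go behind the spacer.

>>> {"name": "play_rows", "arguments": {
  "plan": "1.4 -3 -3 0 0 0 0;1.4 -3 -3 0 0 0 0;1.4 -3 -3 0 0 0 0;1.4 -2.6 -3 0 0 0 0;1.4 0 0 0 0 0 0;1.4 0 0 4 0 0 0;1.4 0 0 3.5 0 0 0;1.4 0 0 2.5 0 0 0;1.4 0 0 1 0 0 0;1.4 0 0 0 0 0 0;1.4 0 0 0 0 0 0"
}}

```text
t: 9.07
ee_pos: [518.6, -6.9, 25.5]
orientation: [2.589, 1.777, 0.002]
ft_force: [-0.5, -0.3, 0.2]
width: 13.9
```

```bash
python3 go.py 517 -8 4.5
```

```text
t 9.075 pos [518.6  -6.9  25.5] F [-0.5 -0.3  0.2] w 13.9
axes x [0.36  0.933 0.001] y [ 0.933 -0.36   0.002] z [ 0.002 -0.    -1.   ]
delta tool cm [-0.16 -0.12  2.1 ]
```

>>> {"name": "play_rows", "arguments": {
  "plan": "1.4 -0.1 -0.1 1 0 0 0;1.4 0 0 0.7 0 0 0;1.4 0 0 0.4 0 0 0;1.4 0 0 0 0 0 0;1.4 -0.8 0 0 0 0 0;1.4 -0.6 0 0 0 0 0;1.4 -0.4 0 0 0 0 0;1.4 -0.4 0 0 0 0 0;1.4 -0.6 0 0 0 0 0;1.4 -0.6 0 0 0 0 0;1.4 -0.6 0 0 0 0 0;1.4 -0.6 0 0 0 0 0;1.4 -0.6 0 0 0 0 0;1.4 -0.6 0 0 0 0 0;1.4 -0.6 0 0 0 0 0;1.4 -0.6 0 0 0 0 0;1.4 -0.6 0 0 0 0 0;1.4 -0.6 0 0 0 0 0;1.4 -0.4 0 0 0 0 0;1.4 0 0 0 0 0 0"
}}

```text
t: 11.58
ee_pos: [485.3, -87.9, 3.6]
orientation: [-2.59, -1.777, 0.0]
ft_force: [-0.9, 0.1, 0.5]
width: 13.9
```

```bash
python3 go.py 466 -141 4.5; python3 - <<'E'
from h import *
im=get_image('scene'); cv2.imwrite('pics/scene2.png',cv2.resize(im['pixels'][180:310,230:390,::-1],None,fx=4,fy=4,interpolation=cv2.INTER_CUBIC))
E
```

```text
t 11.575 pos [485.3 -87.9   3.6] F [-0.9  0.1  0.5] w 13.9
axes x [ 0.36   0.933 -0.   ] y [ 0.933 -0.36  -0.   ] z [-0.  0. -1.]
delta tool cm [-5.65  0.11 -0.09]
```

View pics/scene2.png

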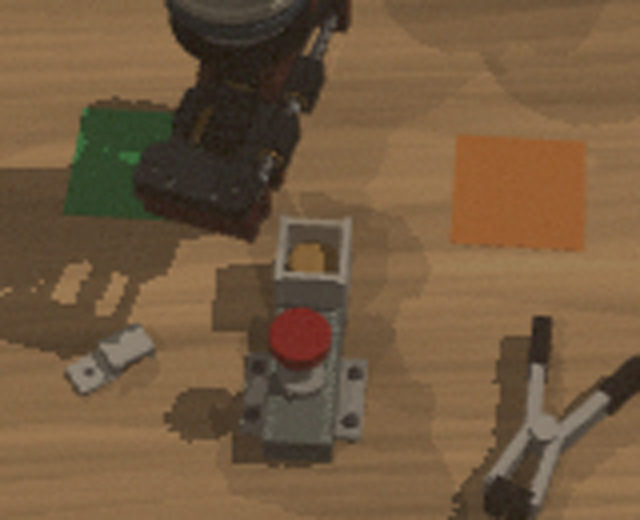

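The picture shows the gripper at crop px (220,170) hiding the spacer, and the mats and bystanders unmoved. I'll push the remaining 5.6 cm, then back off and lift.

>>> {"name": "play_rows", "arguments": {
  "plan": "1.4 -0.4 0 0 0 0 0;1.4 -0.6 0 0 0 0 0;1.4 -0.6 0 0 0 0 0;1.4 -0.6 0 0 0 0 0;1.4 -0.6 0 0 0 0 0;1.4 -0.6 0 0 0 0 0;1.4 -0.6 0 0 0 0 0;1.4 -0.6 0 0 0 0 0;1.4 -0.5 0 0 0 0 0;1.4 -0.3 0 0 0 0 0;1.4 -0.2 0 0 0 0 0;1.4 0 0 0 0 0 0;1.4 1 0 0 0 0 0;1.4 2 0 0 0 0 0;1.4 1 0 -3 0 0 0;1.4 0 0 -6 0 0 0;1.4 3 0 -5 0 0 0;1.4 6 0 0 0 0 0;1.4 6 0 0 0 0 0;1.4 6 0 0 0 0 0"
}}

```text
t: 14.12
ee_pos: [555.7, 96.0, 144.1]
orientation: [2.59, 1.778, 0.001]
ft_force: [0.9, -0.3, -0.2]
width: 13.7
```

```bash
python3 - <<'E'
from h import *
o=get_obs(); print(o['t'],o['ee_pos'],o['ft_force'])
g=np.array([457.5,-162.6]); a=np.deg2rad(-6.4); Q=np.array([[np.cos(a),np.sin(a)],[-np.sin(a),np.cos(a)]])
for n in ('top','scene'):
    im=get_image(n)
    c=(im['pixels'][150:320,250:440] if n=='top' else im['pixels'][180:310,230:390])
    cv2.imwrite('pics/%s3.png'%n,cv2.resize(c[:,:,::-1],None,fx=4,fy=4,interpolation=cv2.INTER_CUBIC))
    P=cloud(im); m=((np.abs(P[...,2]-10)<4)&(np.hypot(P[...,0]-g[0],P[...,1]-g[1])<60)).astype(np.uint8)
    k,l,st,ce=cv2.connectedComponentsWithStats(m)
    for i in range(1,k):
        if st[i,4]>15:
            p=ray(im,*ce[i],10); print(n,st[i],p.round(1),'in mat',(Q@(p[:2]-g)).round(1))
E
```

```text
14.125 [555.67405909  95.99394836 144.12288988] [ 0.89854335 -0.34529324 -0.23146527]
top [394 281  14  14 136] [ 456.6 -163.7   10. ] in mat [-0.7 -1.2]
scene [258 214  13  11 104] [ 459.  -160.8   10. ] in mat [1.3 1.9]
```

View pics/top3.png

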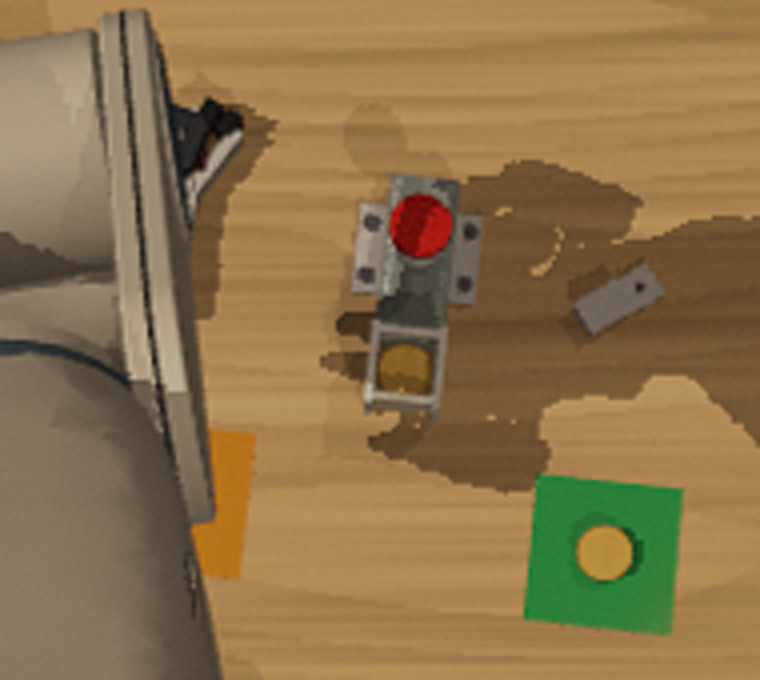

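View pics/scene3.png

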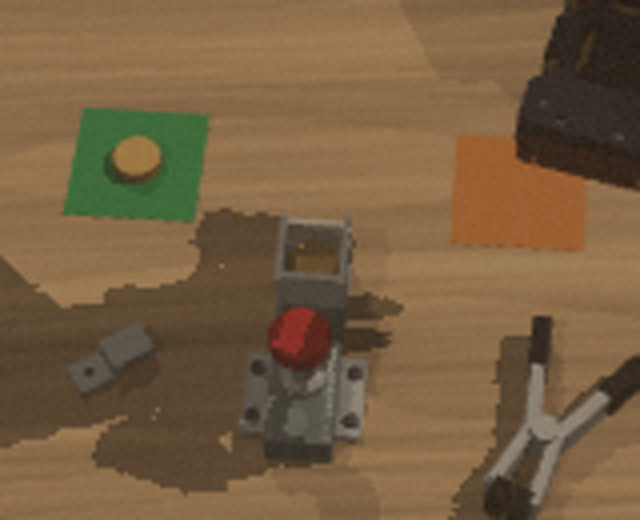

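The spacer is centred on green (top crop px (605,552), scene crop (136,158)). The plunger is up and the bystanders in view haven't moved.

```bash
python3 -c "
from workcell import *
print(close_job())"
```

```text
the job is handed in; nothing more can be done
None
```

The job is done and handed in at about 14 s. I pressed the plunger once, against its stop: the TCP reached z = 44.2 mm and the force rose to about 23 N. It came back up and one spacer came out. I pushed that spacer about 120 mm to the green square with the two fingertips set 14 mm apart, without gripping it, then backed off and lifted clear.

- **Spacer:** it lies within about 2.5 mm of the green square's centre in both views, and 25 mm off along either side would still be wholly on. The two views differ by about 4 mm.
- **Everything else:** the plunger is up and the arm is clear. The clip and clamp look unmoved, and at least one spacer is visible in the tower. I did not count the spacers left in the tower or re-check the bystanders outside the crops, but the arm never went near those.

No check failed.

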